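# Drop a used grip into the lever-lidded soak bin

### The job

Put the used grip away in the soak bin without picking it up: push the grip off the bin's front shelf with the fingertips so that it rolls down the chute and stops against the closed lid, then press the side lever's pad down until the lid has lifted and the grip has rolled in. Then let the lever come up slowly under the fingers, all the way, so that the lid closes without slamming. Work the lid by its lever only, lift nothing, and leave the things standing round the bin where they are.

Things in the scene. Friction and masses are not known exactly. Their poses are not given: they have to be found in the camera images.
- soak_bin: Grey-painted sheet-metal drop-in bin for used grips, fixed on the chest top, 190 long (x), 82 wide (y), 110 high, 3 mm walls. Origin on the chest top; box from x -110 to +80 mm, y -41 to +41. x points from the open front (robot side) to the lid's hinge at the rear, y left, z up. Behind x 0 and under the lid is the hollow, its floor 16 mm up.
- shelf (a point): Middle of the shelf on the bin's front, 27 deep (x) x 76 wide (y) between sides that rise 10 mm above it; bin x -94, z 99. A low edge 3 mm thick runs along its front (bin x -110 to -107), top 3 mm above the shelf. The shelf rises 3 degrees to the rear and ends at bin x -80, z 100.
- chute (a point): Where a grip's centre comes to rest on the chute against the closed lid: bin x -33, z 99. The steel chute, 76 wide, falls 15 degrees to the rear from bin x -80, z 100 to x 0, z 79, then drops into the hollow. The closed lid's front lip, at bin x -20, hangs to z 91, 7 mm above the chute.
- used_grip_center (a point): Centre of the used grip: dark steel, round, grooved, 22 diameter x 62 long, about 60 g. At first it lies on the bin's shelf against the front edge, along the bin's y, centre at bin x -95, z 110. Pushed about 20 mm to the rear, past the shelf's end, it rolls down the chute by itself.
- used_grip: The same used grip as a body; origin at its centre, its y axis along its length (x and z turn as it rolls).
- lever_pad (a point): Middle of the pad's upper face: black ribbed rubber, 42 (bin x) x 38 (bin y) mm, on the front end of the steel lever on the bin's left side (+y). At rest at bin x -122, y +67, z 136, its front edge 4 mm higher (tilt 0.2 rad); pressed, it swings down about 50 mm, almost straight (3 mm sideways), to z 86.
- lever_angle (a joint): Angle of the lever about its pivot (bin x +5, z 100, 130 mm behind the pad): 0 at rest (pad up, lid closed), 0.38 rad pressed to its stop (lid fully open). Pressing takes about 3 to 5 N; the lid's weight brings it back.
- lid: The steel lid, 102 long x 84 wide, 2.5 thick; origin on its hinge line. Not to be touched by the robot.
- lid_angle (a joint): Angle of the lid about its hinge along the bin's y (bin x +80, z 111): 0 closed, 1.1 rad fully open, front edge up. Geared to the lever (2.85 times its angle); falls shut fast by its weight when the lever is let go. From about 0.4 rad a grip passes under it. Closing faster than 2.5 rad/s is a slam: let the pad rise at under 100 mm/s, with the fingers on it all the way up.
- spare_grip: Clean pale steel grip, 21 x 62 x 21, lying on the chest top right of the bin: leave alone. Origin under its middle.
- jar: Screw-lid jar, 63 diameter x 55 high, right of the bin: leave alone. Origin at the centre of its underside.
- ink: Small pigment bottle with a pointed cap, 29 diameter x 86 high, left of the bin: leave alone. Origin at the centre of its underside.
- cup: Rinse cup, 65 diameter x 70 high, right of the bin: leave alone. Origin at the centre of its underside.
Not all that is in view belongs to the job. Leave any brown or orange look-alike of the used_grip alone.

How it is judged:
On the way, in this order (a step that is already met when the one before it is completed fails the run):
1. the used grip lies on the chute against the closed lid (x of used_grip_center in the frame of soak_bin between -0.042 and -0.02 m and z of used_grip_center in the frame of soak_bin above 0.085 m and value of joint lid_angle below 0.1 rad), for 0.2 s.
2. the grip has rolled into the bin while the lid is up (x of used_grip_center in the frame of soak_bin between 0 and 0.08 m and y of used_grip_center in the frame of soak_bin between -0.04 and 0.04 m and z of used_grip_center in the frame of soak_bin below 0.06 m and value of joint lid_angle above 0.3 rad), for 0.1 s.
At the end, for the whole second after the job is handed in: The used grip lies inside the bin (behind the chute, below 60 mm), the lid is closed to within 0.04 rad and still, and the four things round the bin are within 30 mm of where they stood (x of used_grip_center in the frame of soak_bin between 0 and 0.08 m and y of used_grip_center in the frame of soak_bin between -0.04 and 0.04 m and z of used_grip_center in the frame of soak_bin below 0.06 m and value of joint lid_angle below 0.04 rad and linear speed of lid below 0.02 m/s and linear speed of used_grip below 0.05 m/s and distance of each of spare_grip, jar, ink, cup from where it was at the start of the episode below 0.03 m); the robot touches nothing.
It fails at once if the lid slams (swings shut faster than 2.5 rad/s) (velocity of joint lid_angle below -2.5 rad/s).
It fails at once if the robot touches the lid itself (contact force between any of the fingers, the arm and lid above 1 N).
It fails at once if the used grip is lifted off its shelf or chute (z of used_grip_center in the frame of soak_bin above 0.13 m).
It fails at once if a thing beside the bin is moved by over 30 mm (distance of any of spare_grip, jar, ink, cup from where it was at the start of the episode above 0.03 m).
It also fails if it takes over 48 s, if anything falls off the work surface, if the arm or the gripper's body presses on something with over 40 N, if the wrist force passes 120 N, or if a joint passes its speed limit or range.

### The arm

A 6-joint arm with a two-finger parallel gripper is mounted at the origin on a cart in front of the work surface, level with it; the furniture and walls round the work are solid. World frame = base frame: x ahead of the robot, y to its left, z up, the work surface at z = 0. Lengths are in m, angles in rad, forces in N, time in s.
With the tool pointing down it reaches from about 0.4 to 0.925 m from the base axis. Payload 12.5 kg.
Tool frame: the origin (TCP) lies on the centre line of the jaws, within the pads' length; the fingertips stand bot.tip_extent ahead of it and the grasp point (between the pads) lies 3 mm ahead of it (bot.tip_extent is the distance from the TCP to the fingertips, in m); z points along the fingers, y is the line along which they close (so a half turn about z gives the same grasp; the last joint's range is limited). The gripper opens to 95 mm and grips with 3 to 60 N. Pads are 20 mm wide; open, the fingers measure 119 mm over their backs; the gripper's body (75 mm by 180 mm) begins 59 mm behind the grasp point.
Start: joints at [1.015, 0.491, 1.559, -0, 1.092, -0.106], TCP at [0.272, 0.563, 0.237] pointing down, gripper open.
Joint ranges: [-3.1, 3.1], [-0.84, 2.19], [0.05, 2.79], [-1.13, 4.28], [0.06, 2.93], [-2.69, 2.69]. Speed limits (rad/s): [2.22, 2.22, 2.79, 3.14, 3.14, 3.14].

### API

Orientations are given as a 3x3 rotation matrix whose columns are the frame's x, y, z axes.
In Python, from station import bot, effector, solver, eyes, job, status gives the robot as it stands. The module is installed in compiled form; this text tells all that it offers. Calls block until the motion is done:
- bot.move_ptp(position, orientation): joint-space move of the TCP to a pose.
- bot.movel(position, rotation=None, v=0.15, guard=None): straight line of the TCP; rotation=None keeps the orientation; v is the mean speed in m/s. With guard (N) it stops when the force on the tool has changed by that much, and returns True; else False.
- bot.move_j(angles): joint-space move.
- effector.set_gripper(opening): finger opening in m; the grip force is fixed at half the most; returns when the fingers have stopped.
- bot.pause(seconds).
- solver.inverse_kinematics(position, orientation): joint angles nearest the present ones, or None.
- eyes.get_image(name): name is "side" or "top" or "wrist"; returns a dict with "img" (420x560x3 uint8, red, green, blue), "range_z" (420x560 float32, m along the optical axis (not along the pixel's ray), 0 where there is no reading), "mtx" (3x3 intrinsics, pixels), "k1" (the pictures are not rectified: a ray, as slopes to the right and down, at radius r is drawn at 1 + k1 r^2 times it, then the intrinsics apply), "world_to_cam" (4x4, takes a point from world to camera coordinates); the wrist camera has in their place "hand_eye" (4x4, takes a point from camera to tool coordinates, whose origin is the TCP and whose axes are the flange's). Camera axes: x right, y up, looking along -z (the intrinsics and any distortion apply to the point x, -y, -z); pixel columns grow to the right and rows downward; lengths in m; the calibration is good to about 2 mm. A picture is of the moment at which its call begins: read the wrist's pose just before it.
A pose or a line that the arm cannot do raises bot.MotionError and nothing moves.
- job.finish_job(): hands the job in; it is judged then, once.
Readings, each from a call of its own:
- status.read_clock(): time.
- status.read_joint_pos(): joint angles.
- status.read_qd(): joint speeds.
- status.read_tau(): joint torques, N m.
- status.read_eef_pos(): TCP position.
- status.read_tcp_rot(): TCP orientation.
- status.read_force(): force on the tool from outside, world axes, zero at the start.
- status.read_moment(): the same for the moment, N m.
- status.read_grip_width(): finger opening in m.
- status.read_grip_force(): force on a finger pad.
Only numpy, scipy, OpenCV 4.12 (cv2) and the standard library are available. Lean on these libraries where they do the work, as an engineer would, in place of code of your own. Each camera call takes 0.05 s, during which the arm holds its last target. There are 200 camera calls.

## Working session

There is one attempt and no reset: what is moved stays moved. The work goes in short steps, each a Python script; the robot and the scene stay as the last script left them, time stands still between calls to the robot, and variables do not carry over. Pictures are saved under pics/ and viewed, at most 10 in all, crops included, and the job is handed in when it is done.

```bash
mkdir -p pics; cat > h.py <<'E'
import numpy as np, cv2
from station import bot, effector, solver, eyes, job, status
def cloud(im):
    """world points (HxWx3) from a fixed camera image"""
    K=im["mtx"]; h,w=im["range_z"].shape
    u,v=np.meshgrid(np.arange(w),np.arange(h))
    p=np.stack([u,v],-1).reshape(-1,1,2).astype(np.float64)
    n=cv2.undistortPoints(p,K,np.array([im["k1"],0,0,0.])).reshape(h,w,2)
    z=im["range_z"].astype(float)
    c=np.stack([n[...,0]*z,-n[...,1]*z,-z,np.ones_like(z)],-1)
    if "world_to_cam" in im: T=np.linalg.inv(im["world_to_cam"])
    else:
        W=np.eye(4);W[:3,:3]=im["R"];W[:3,3]=im["p"];T=W@im["hand_eye"]
    P=c@T.T
    P[z==0]=np.nan
    return P[...,:3]
E
python3 - <<'E'
from h import *
print(bot.tip_extent, status.read_clock(), status.read_tcp_rot(), status.read_force())
ims=[]
for n in("side","top"):
    im=eyes.get_image(n); cv2.imwrite(f"pics/{n}0.png",im["img"][...,::-1]); np.savez(f"{n}0.npz",**im)
    print(n,im["k1"],np.linalg.inv(im["world_to_cam"]))
E
```

```text
0.022 0.0 [[-9.00543495e-01  4.34765569e-01 -5.60012269e-04]
 [ 4.34765917e-01  9.00543034e-01 -9.16783544e-04]
 [ 1.05729229e-04 -1.06907770e-03 -9.99999423e-01]] [1.20016551 0.31013347 0.39980567]
side -0.13712526415205295 [[ 0.88013207  0.28979151 -0.37601653  0.21178733]
 [-0.4746894   0.54743902 -0.68918829 -0.69360168]
 [ 0.00612521  0.78506777  0.61937959  0.63442635]
 [ 0.          0.          0.          1.        ]]
top 0.015899856060529037 [[ 0.01129667  0.99798018 -0.06251361  0.4892052 ]
 [-0.99970835  0.01260651  0.02059834 -0.08929343]
 [ 0.02134481  0.06226268  0.99783153  0.95977197]
 [ 0.          0.          0.          1.        ]]
```

View pics/side0.png

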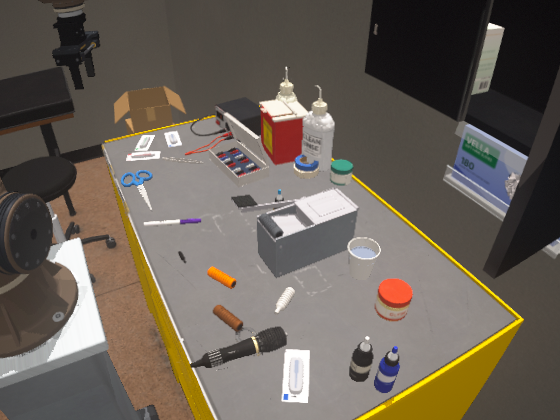

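View pics/top0.png

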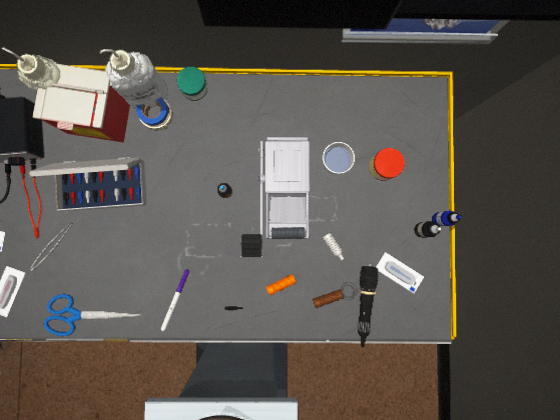

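The side view shows the grey bin at (305,230), with the dark grip on its shelf at (270,222) and the black pad at (243,202). In the top view the lid is at (287,165), the dark grip at (288,232), the pad at (252,245) and the ink at (224,190). The cup is at (338,157), the jar at (388,163) and the spare grip at (333,246).
These could be taken for the used grip (top view): orange (281,284), brown (328,298), pale (333,246), black pen (232,308) and the dark one on the shelf (288,232). By the description it is the dark one on the shelf.

```bash
python3 - <<'E'
from h import *
im=dict(np.load("top0.npz")); P=cloud(im)
g=im["img"].astype(int).sum(-1)
def at(u,v,r=2):
    return np.nanmedian(P[v-r:v+r+1,u-r:u+r+1].reshape(-1,3),0).round(4)
for n,(u,v) in dict(lidc=(287,165),grip=(288,232),pad=(252,245),table=(300,260),ink=(224,190),cup=(338,157)).items(): print(n,at(u,v))
roi=np.zeros(g.shape,bool); roi[120:260,235:325]=1
m=roi&(P[...,2]>.085)&(P[...,2]<.125)&(P[...,0]>.3)
pts=P[m][:,:2].astype(np.float32); print("bin rect",cv2.minAreaRect(pts),len(pts))
m=roi&(P[...,2]>.125); n,l,s,c=cv2.connectedComponentsWithStats(m.astype(np.uint8))
for i in range(1,n):
    if s[i,4]>20: q=P[l==i]; print("pad?",s[i],np.median(q,0),cv2.minAreaRect(q[:,:2].astype(np.float32)))
m=roi&(g<170)&(P[...,2]>.08); n,l,s,c=cv2.connectedComponentsWithStats(m.astype(np.uint8))
for i in range(1,n):
    if s[i,4]>20: q=P[l==i]; print("dark",s[i],np.median(q,0),cv2.minAreaRect(q[:,:2].astype(np.float32)))
cv2.imwrite("pics/crop1.png",cv2.resize(im["img"][120:270,210:350,::-1],None,fx=4,fy=4,interpolation=2))
E
```

```text
lidc [ 0.6294 -0.1286  0.1149]
grip [ 0.5019 -0.1315  0.1205]
pad [ 0.4771 -0.0648  0.1367]
table [ 0.4443 -0.1636  0.0017]
ink [ 0.5852 -0.0051  0.0655]
cup [ 0.6583 -0.2365  0.0492]
bin rect ((0.587328314781189, -0.12268400192260742), (0.1935265064239502, 0.09802313148975372), 0.6861761212348938) 4665
pad? [240 228  22  29 510] [ 0.47714525 -0.06289969  0.13636435] ((0.482645720243454, -0.06178973242640495), (0.05148550495505333, 0.038914162665605545), 0.8986327052116394)
dark [242 234  20  23 428] [ 0.47703203 -0.06314436  0.13662383] ((0.47713610529899597, -0.06376217305660248), (0.04026375338435173, 0.035103172063827515), 0.6546329259872437)
```

View pics/crop1.png

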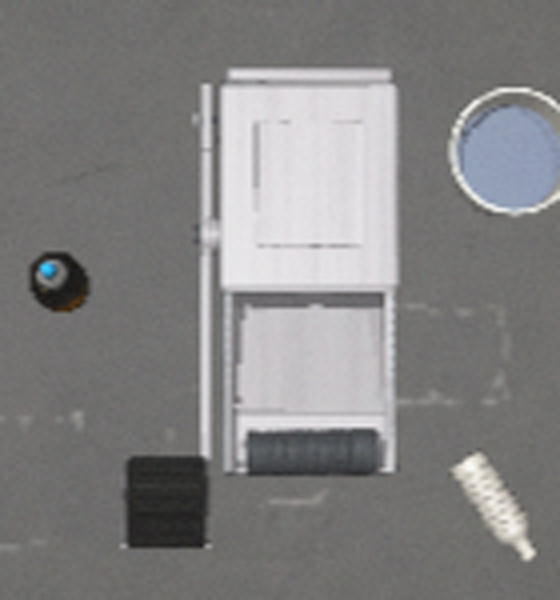

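The crop shows the dark grooved grip lying across the shelf at crop (313,452), against the front edge. The pad is at (167,500) and the lid is closed at its upper part. Pad, grip and bin outline all put the bin origin near (0.600, -0.131), yaw under 1°, and pad and grip heights match the given sizes. Next I go above the shelf and take one close look with the wrist camera.

```bash
cat >> h.py <<'E'
R=np.diag([-1.,1.,-1.])
def wrist():
    p,r=status.read_eef_pos(),status.read_tcp_rot(); im=eyes.get_image("wrist"); im["p"],im["R"]=p,r; return im
E
python3 - <<'E'
from h import *
effector.set_gripper(0.022)
bot.move_ptp([0.455,-0.131,0.26],R)
im=wrist(); cv2.imwrite("pics/w1.png",im["img"][...,::-1]); np.savez("w1.npz",**im)
print(status.read_clock(),status.read_eef_pos(),status.read_grip_width(),status.read_force())
P=cloud(im); g=im["img"].astype(int).sum(-1)
m=(g<250)&(P[...,2]>.1)&(P[...,2]<.145); n,l,s,c=cv2.connectedComponentsWithStats(m.astype(np.uint8))
for i in range(1,n):
    if s[i,4]>300: q=P[l==i]; print(s[i],np.median(q,0),np.percentile(q[:,2],97),cv2.minAreaRect(q[:,:2].astype(np.float32)))
E
```

```text
3.95 [ 0.45518884 -0.13057881  0.25997944] 0.022058566750347376 [-0.23412697 -0.67898477 -0.47398069]
[ 342  212   53   47 2264] [ 0.47594599 -0.06295415  0.13764468] 0.14117446312966192 ((0.47734081745147705, -0.06278423964977264), (0.04033182933926582, 0.03772789612412453), 0.4664999842643738)
[242 240  74  25 630] [ 0.49316444 -0.12972091  0.11548277] 0.12085218577684116 ((0.49966558814048767, -0.13047118484973907), (0.017539512366056442, 0.05999913811683655), 0.9183422327041626)
```

View pics/w1.png

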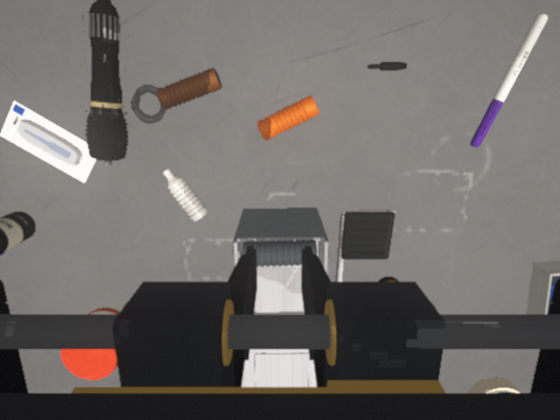

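The wrist view shows the grip at (281,252) on the shelf and the pad at (368,235). Grip centre is about (0.503, -0.130) and pad (0.477, -0.063), which agrees with the top camera. Next: push.

```bash
python3 - <<'E'
from h import *
print(bot.movel([0.455,-0.130,0.129],R,v=0.1,guard=10))
print(bot.movel([0.511,-0.130,0.129],R,v=0.04,guard=15),status.read_eef_pos(),status.read_force())
bot.movel([0.495,-0.130,0.140],R,v=0.1)
bot.movel([0.44,-0.09,0.22],R,v=0.15)
im=eyes.get_image("top"); cv2.imwrite("pics/t2.png",cv2.resize(im["img"][110:290,200:360,::-1],None,fx=3,fy=3)); 
P=cloud(im);g=im["img"].astype(int).sum(-1)
roi=np.zeros(g.shape,bool); roi[150:240,262:312]=1
m=roi&(g<330)&(P[...,2]>.09);n,l,s,c=cv2.connectedComponentsWithStats(m.astype(np.uint8))
for i in range(1,n):
    if s[i,4]>60: q=P[l==i]; print(s[i],np.median(q,0),cv2.minAreaRect(q[:,:2].astype(np.float32)))
print(status.read_clock())
E
```

```text
False
False [ 0.51084633 -0.12999439  0.12902388] [ 0.63685485 -0.15815362  1.33250468]
[271 193  35  12 373] [ 0.56668468 -0.12961098  0.10794637] ((0.5669746398925781, -0.13226568698883057), (0.02050844021141529, 0.06667936593294144), 0.678887665271759)
8.2
```

View pics/t2.png

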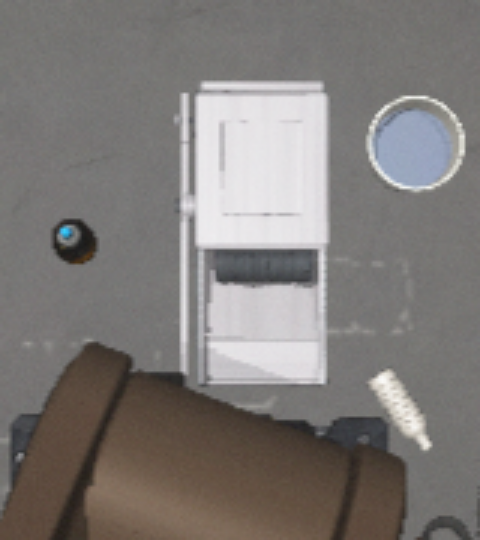

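The top crop shows the dark grip at (264,266) lying straight against the closed lid, measured at bin x ≈ -0.032, with the shelf empty. Next: press the lever.

```bash
python3 - <<'E'
from h import *
effector.set_gripper(0.0)
bot.movel([0.477,-0.061,0.19],R,v=0.12)
print("f0",status.read_force())
print(bot.movel([0.477,-0.061,0.113],R,v=0.06,guard=25),status.read_eef_pos(),status.read_force())
bot.pause(1.0)
print(status.read_force(),status.read_clock())
a=eyes.get_image("top"); b=eyes.get_image("side")
A=cv2.resize(a["img"][110:290,200:360],None,fx=2.2,fy=2.2); B=cv2.resize(b["img"][150:300,220:400],(432,A.shape[0]))
cv2.imwrite("pics/p3.png",np.hstack([A,B])[...,::-1])
E
```

```text
f0 [-0.42442296  0.10774596  0.02279905]
False [ 0.47722463 -0.06102539  0.1132707 ] [-1.70992676 -0.49073068  1.25683528]
[0.68961505 0.72123948 0.89256857] 11.85
```

View pics/p3.png

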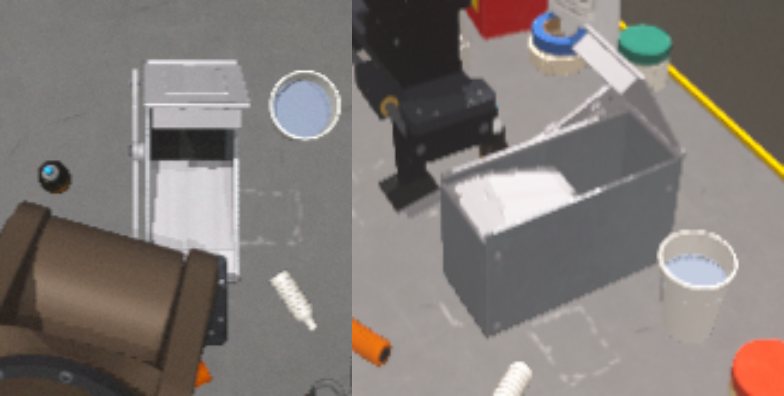

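The pictures show the lid raised (right half, 620,80), the chute empty (top half, 195,200) and the grip gone into the hollow. Next: let the lever up slowly, fingers on it all the way.

```bash
python3 - <<'E'
from h import *
print(bot.movel([0.477,-0.061,0.172],R,v=0.02),status.read_eef_pos(),status.read_force())
bot.movel([0.46,-0.061,0.24],R,v=0.1); bot.move_ptp([0.40,0.15,0.26],R)
a=eyes.get_image("top"); b=eyes.get_image("side"); P=cloud(a)
A=cv2.resize(a["img"][110:290,200:360],None,fx=2.2,fy=2.2); B=cv2.resize(b["img"][150:300,220:400],(432,A.shape[0]))
cv2.imwrite("pics/p4.png",np.hstack([A,B])[...,::-1])
for u,v in ((287,165),(287,150),(287,185),(252,245)): print(np.nanmedian(P[v-2:v+3,u-2:u+3].reshape(-1,3),0).round(4))
print(status.read_clock())
E
```

```text
False [ 0.47701018 -0.06100491  0.17198078] [0.49269474 0.34637554 0.08388762]
[ 0.6295 -0.1287  0.1145]
[ 0.6584 -0.1283  0.1144]
[ 0.5913 -0.1291  0.1136]
[ 0.4771 -0.0648  0.1363]
16.8833
```

View pics/p4.png

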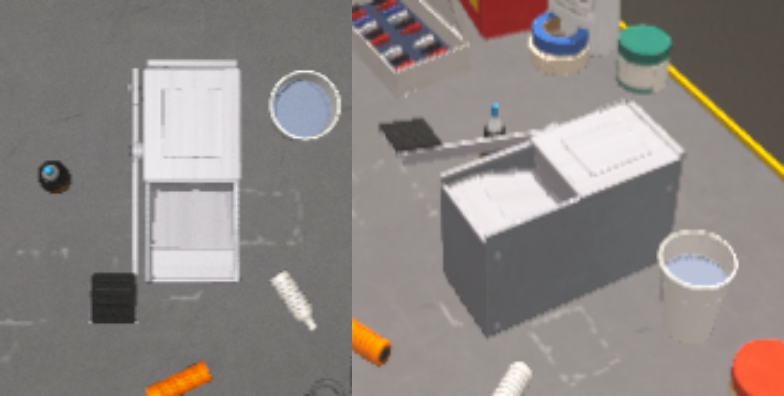

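The lid is flat and closed (192,125), the pad is back at its rest height (113,298), and the chute and shelf are empty. The things round the bin stand where they were and the robot is clear.

```bash
python3 -c "
from h import *
print(job.finish_job())"
```

```text
the job is handed in; nothing more can be done
None
```

The job is handed in at about 17 s of the 48 s allowed: I pushed the used grip down the chute and rolled it into the bin with the lever, then closed the lid slowly; the last pictures show the lid shut and the things round the bin unmoved (the grip itself is out of sight inside, and no verdict was returned).

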